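# Back off a left-hand clamp and take out the printing block

### The arm

A 6-joint arm with a two-finger parallel gripper is mounted at the origin on the work surface. World frame = base frame: x ahead of the robot, y to its left, z up, the work surface at z = 0. Lengths are in mm, angles in degrees, forces in N, time in s.
With the tool pointing down it reaches from about 275 to 1000 mm from the base axis. Payload 8.4 kg.
Tool frame: the origin (TCP) lies on the centre line of the jaws, within the pads' length; the fingertips stand 25 mm ahead of it and the grasp point (between the pads) lies 6 mm ahead of it; z points along the fingers, x is the direction in which the jaws open and shut, and the axes are right-handed (so a half turn about z gives the same grasp; the last joint's range is limited). The gripper opens to 85 mm and grips with 20 to 120 N. Pads are 22 mm wide; open, the fingers measure 114 mm over their backs; the gripper's body (76 mm by 85 mm) begins 54 mm behind the grasp point. The pads swing forward as they close: fully open they stand 13 mm farther back than shut.
Start: joints at [-77.258, 20.225, 93.587, -0, 66.188, -0.138], TCP at [139.318, -609.277, 256.281] pointing down, gripper open.
Joint ranges: [-150.9, 150.9], [-52.94, 120.26], [3.33, 152.33], [-74.26, 254.26], [0, 154.13], [-172.89, 172.89]. Speed limits (degrees/s): [127.2, 127.2, 159.86, 180, 180, 180].

### API

Orientations are given as a 3x3 rotation matrix whose columns are the frame's x, y, z axes.
In Python, from workcell import arm gives the robot as it stands.
- The arm moves only by the tool servo_tool, never from a script. Its argument "targets" is a list of rows, each an object of numbers: "x", "y", "z": the shift along the tool's x, y, z in mm; "turn": the turn about the tool's z in degrees. A call has 1 to 20 rows; each row is the pose to reach, as a shift and turn from the pose measured when the call began, along the tool's axes at that moment; what a row does not reach only later rows make up. A row lasts 1/8 s, in which the tool goes at most 62.5 mm and 10.7 degrees, less where a joint would pass 70% of its speed; a pose out of reach is approached as far as the arm can. A call with a gripper value outside its range is refused whole. "grip" is the finger opening in mm, from 0 to 85.4, set as the call begins (left out, the last holds). The fingers move at their own pace and stop on an object; "force" is the grip in N (left out, the last holds). Time passes only in rows, so rows that repeat a pose let the fingers close. It gives the time, the measured TCP pose, the force and the opening at its end, in the units of the state.
- arm.read_state(): the state, without advancing time (a new reading comes with each control period).
- arm.grab_frame(name): name is "side" or "top" or "wrist"; returns a dict with "pixels" (400x640x3 uint8, red, green, blue), "z_map" (400x640 float32, mm along the optical axis (not along the pixel's ray), 0 where there is no reading), "fov_y" (degrees; the focal length in pixels is half the picture's height over the tangent of half this angle, whatever the lens; pixels are square), "cx", "cy" (the principal point, pixels), "R" (3x3) and "t" (3): a world point X has camera coordinates R X + t; the wrist camera has in their place "T_tool_cam" (4x4, takes a point from camera to tool coordinates, whose origin is the TCP and whose axes are the tool frame's). Camera axes: x right, y down, z forward; pixel columns grow to the right and rows downward; lengths in mm; the calibration is good to about 2 mm. A picture is of the moment at which its call begins: read the wrist's pose just before it.
- arm.close_job(): hands the job in, once; it reports no verdict.
The state is a dict: "time": time; "qpos": joint angles; "dq": joint speeds; "joint_torque": joint torques, N m; "eef_pos": TCP position; "ee_rot": TCP orientation; "contact_force": force on the tool from outside, world axes, zero at the start; "wrist_torque": the same for the moment, N m; "gripper_width": finger opening in mm.
Only numpy, scipy, OpenCV 4.12 (cv2) and the standard library are available. Lean on these libraries where they do the work, as an engineer would, in place of code of your own. Each camera call takes 0.05 s, during which the arm holds its last target. There are 200 camera calls.

### The job

Free the wooden textile printing block from its jig: the clamp has a left-hand thread, so turn its black bar knob clockwise (seen from above) until the white engraved line on its rim has come round between the two dark engraved ticks and the screw just comes up against its stop, felt as a rise in resistance, without forcing it. Then slide the block out from under the raised clamp without dragging it against the clamp, and set it down flat in the shallow grey tray, not dropping it. Leave the clamp raised and the knob on its stop, and leave the bottles and the brush where they are.

Things in the scene. Friction and masses are not known exactly. Their poses are not given: they have to be found in the camera images.
- jig: Fixed plywood board 240 x 130 x 15 mm, turned up to 0.35 rad. Origin: centre of its underside, on the table; z up. The block lies on the board between two low side fences along jig x (10 mm high, 2 mm clear each side) and slides out towards jig -x; a low bar stops it at +x. The clamp's screw axis stands at jig x = +55 mm, y = 0.
- nib (a point): Lower edge of the clamp's steel nib, a tooth (8 mm along jig x, 30 mm along y) at jig x = -17 mm. In the jig's frame z = 28.0 to 30.1 mm at the start, down in the block's groove (whose rear lip tops at z = 33 mm), and 36.2 mm with the screw on its stop. Clamp and knob rise 2.55 mm per rad of clockwise turning (16 mm a turn) and stay where left.
- mark (a point): White engraved line on the steel rim disc (radius 33 mm) under the knob, 30 mm from the screw axis; shows the screw's angle. On the stop it points along jig +x, give or take up to 0.5 rad (differs from clamp to clamp; two dark ticks on the collar at +-0.61 rad bound it) and turns no further. From the start the stop is 2.4 to 3.2 rad clockwise. Turning takes about 0.3 N m.
- knob (a point): On the screw axis at the height to grip the black bar knob: 22 mm above the rim disc, 11 mm below the knob's top, 77 to 79 mm above the table at the start. The bar is 50 mm long (this frame's x; the engraved line is at its +x end), 14 mm wide (y), 32 mm high: grip it across its width, fingertips no more than 18 mm below this point.
- handle (a joint): Twist of the knob against the rim disc, rad, 0 when free, positive when turned clockwise. The knob drives the screw through a stiff torsion spring of 10 N m per rad, so this reads the torque: about 0.03 while turning, rising sharply at the stop. Beyond 0.13 (1.3 N m) in either sense the screw is forced.
- clamp: Steel clamp bar, 34 mm wide and 10 mm thick, over jig x = -21 to +108 mm, with a collar of radius 42 mm about the screw axis; rises with the screw and carries rim disc and knob. Origin at the bar's underside above the jig's origin, 34 mm above the table when fully tight.
- block: Loose brown wooden printing block, about 0.3 kg: plate 90 (its x) x 80 (y) x 18 mm with a bar handle, and a groove across its back, 20 to 34 mm from the middle towards +x, 8 mm deep, where the nib sits. Origin: centre of its underside. It starts on the board at jig x = -45 mm, turned as the jig, and must slide 35 mm or more to jig -x before it can be lifted clear of the clamp.
- grip (a point): Grip point of the block's bar handle, 41 mm above the block's underside, 15 mm from the block's middle towards -x. The handle is 50 mm long (block x), 22 mm wide (block y), its top 13 mm above this point, the plate's top 23 mm below it.
- tray: Fixed shallow grey tray 190 x 170 x 22 mm, walls and floor 5 mm. Origin: centre of its underside, on the table. May stand left or right of the jig, changing places with it.
- glue: White glue bottle, 56 mm wide, 130 mm tall, upright, bystander. Origin at its foot.
- dye: Clear squeeze bottle, 48 mm wide, 150 mm tall, upright, bystander. Origin at its foot.
- brush: Wide flat paint brush with wooden handle, about 200 mm long, lying on the table, bystander.
Not all that is in view belongs to the job. What is shaped like the block but purple or turquoise is not meant.

How it is judged (in metres and radians):
On the way, in this order (a step that is already met when the one before it is completed fails the run):
1. the screw is turned clockwise onto its stop (the nib within 0.35 mm of its full height), the block still in the jig (z of nib in the frame of jig above 0.0358 m and x of block in the frame of jig above -0.06 m), for 0.2 s.
2. the block is slid out from under the clamp (x of block in the frame of jig below -0.08 m), for 0.05 s.
At the end, for the whole second after the job is handed in: The printing block lies flat (within 0.08 rad) and at rest on the tray's floor inside its walls; the clamp is still raised on its stop, its nib within 0.35 mm of full height (z of nib in the frame of jig above 0.0358 m and horizontal distance between block and tray below 0.07 m and z of block in the frame of tray below 0.009 m and angle between block's own z axis and vertical below 0.08 rad and linear speed of block below 0.02 m/s); the robot touches nothing.
It fails at once if the screw is forced: more than 1.3 N m on the knob in either sense (twist beyond 0.13 rad) (value of joint handle above 0.13 rad or value of joint handle below -0.13 rad).
It fails at once if the block is dragged or lifted against the clamp with more than 15 N (contact force between clamp and block above 15 N).
It fails at once if the block is dropped: moving faster than 0.5 m/s with no finger on it (linear speed of block above 0.5 m/s and contact force between the fingers and block below 0.05 N).
It fails at once if a bottle or the brush is moved more than 30 mm (distance of any of glue, dye, brush from where it was at the start of the episode above 0.03 m).
It also fails if it takes over 72 s, if anything falls off the work surface, if the arm or the gripper's body presses on something with over 40 N, if the wrist force passes 120 N, or if a joint passes its speed limit or range.

## Working session

There is one attempt and no reset: what is moved stays moved. The work goes in short steps, Python scripts to look and compute and a tool call to move; the robot and the scene stay as the last step left them, time stands still between calls to the robot, and variables do not carry over. Pictures are saved under pics/ and viewed, about 8 in all and at most 12, crops included, and the job is handed in when it is done.

Besides the shell and the picture viewer there is one more tool, called after "Emit:" by a JSON object that holds its "api" and its "payload", one argument or row to a line. servo_tool: Moves the arm, as the interface text tells. Its arguments: {"type":"object","properties":{"targets":{"type":"array"},"grip":{"type":"number"},"force":{"type":"number"}},"required":["targets"]}

```bash
mkdir -p pics; cat > h.py <<'E'
import numpy as np, cv2
from workcell import arm
def grab(n,f=None):
    s=arm.read_state(); d=arm.grab_frame(n); d['s']=s
    if f: cv2.imwrite('pics/'+f,d['pixels'][:,:,::-1])
    return d
def cloud(d):
    z=d['z_map'].astype(float); H,W=z.shape; f=H/2/np.tan(np.radians(d['fov_y'])/2)
    v,u=np.mgrid[:H,:W]; P=np.stack([(u-d['cx'])*z/f,(v-d['cy'])*z/f,z],-1)
    if 'R' in d: P=(P-np.array(d['t']).ravel())@np.array(d['R'])
    else:
        T=np.array(d['T_tool_cam']);P=P@T[:3,:3].T+T[:3,3]
        P=P@np.array(d['s']['ee_rot']).T+np.array(d['s']['eef_pos'])
    P[z==0]=np.nan
    return P
E
python3 - <<'E'
from h import *
a=grab('top','top1.png');b=grab('side','side1.png')
np.savez('top1.npz',P=cloud(a),I=a['pixels']);np.savez('side1.npz',P=cloud(b),I=b['pixels'])
s=arm.read_state();print(s)
E
```

```text
{'time': 0.1, 'qpos': array([-7.72562128e+01,  2.02583979e+01,  9.36246099e+01,  8.77407646e-04,
        6.61882390e+01, -1.37694654e-01]), 'dq': array([-0.08604847, -0.11016646, -0.15546356, -0.10550698,  0.05397044,
       -0.01832048]), 'joint_torque': array([-7.35023059e-04, -6.06358194e+01, -3.42820036e+01, -5.26287272e-05,
        3.91518610e-03, -2.44182735e-05]), 'eef_pos': array([ 139.24946663, -608.88417275,  255.6395815 ]), 'ee_rot': array([[ 2.22928861e-01, -9.74834681e-01, -2.60638879e-04],
       [-9.74833923e-01, -2.22929013e-01,  1.21595011e-03],
       [-1.24345431e-03, -1.69907533e-05, -9.99999227e-01]]), 'contact_force': array([-0.2545357 , -0.00306822, -0.44637425]), 'wrist_torque': array([-0.03561595, -0.06562194, -0.03047977]), 'gripper_width': 85.43179686762242}
```

View pics/top1.png

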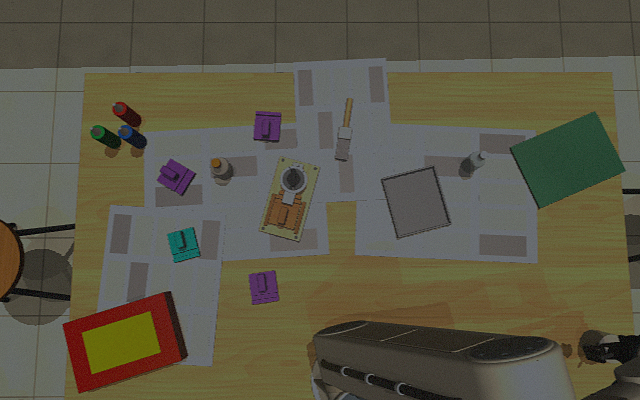

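View pics/side1.png

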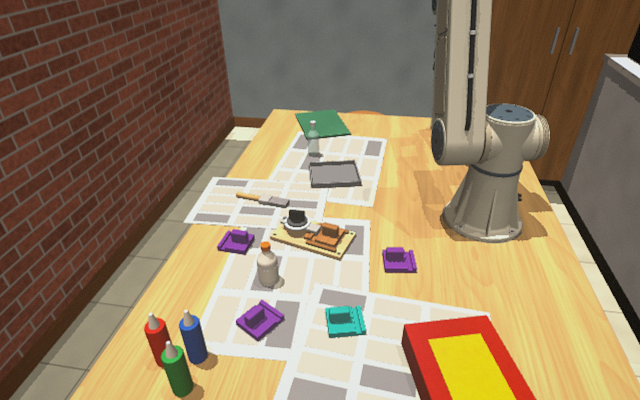

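The top view shows the jig at about (291,198), with the brown block at (284,213) and the clamp knob at (293,178). The tray is at (417,202), glue at (220,168), dye at (475,163) and the brush at (345,130). The purple items at (267,126), (176,176) and (263,287) and the turquoise one at (183,244) are decoys. The brown one in the jig is the block meant. I'll measure these and confirm with an enlarged crop.

```bash
python3 - <<'E'
from h import *
d=np.load('top1.npz');P=d['P'];I=d['I']
for n,(u,v) in dict(knob=(293,178),block=(284,213),tray=(417,202),glue=(220,168),dye=(475,163),brush=(345,130),box=(120,340)).items(): print(n,P[v,u].round())
hsv=cv2.cvtColor(I,cv2.COLOR_RGB2HSV)
# tray by height and box
import itertools
sub=np.zeros(I.shape[:2],bool); sub[150:250,370:460]=1
m=sub&(P[...,2]>14)&(P[...,2]<35); q=P[m][:,:2]; r=cv2.minAreaRect(q.astype(np.float32)); print('tray',r,m.sum())
sub[:]=0; sub[145:250,250:335]=1
m=sub&(P[...,2]>9)&(P[...,2]<60); q=P[m][:,:2]; r=cv2.minAreaRect(q.astype(np.float32)); print('jig',r,cv2.boxPoints(r),m.sum())
m=sub&(P[...,2]>75); print('knobtop',P[m].mean(0),m.sum(),np.nanmax(P[sub][:,2]))
m=sub&(P[...,2]>58)&(hsv[...,1]>90);print('handle',P[m].mean(0),m.sum())
c=I[140:255,240:345];cv2.imwrite('pics/c1.png',cv2.resize(cv2.convertScaleAbs(c,alpha=1.6),None,fx=6,fy=5,interpolation=2)[:,:,::-1])
E
```

```text
knob [587. 174.  87.]
block [486. 201.  68.]
tray [ 526. -205.    5.]
glue [614. 385. 106.]
dye [ 628. -358.  101.]
brush [750.  17.  23.]
box [125. 663.  72.]
tray ((528.588623046875, -201.09744262695312), (190.2566375732422, 171.88230895996094), 14.340888977050781) 450
jig ((547.933349609375, 182.7366485595703), (311.97235107421875, 257.1663818359375), 0.9667588472366333) [[389.79987 308.6697 ]
 [394.13885  51.5399 ]
 [706.06683  56.80359]
 [701.72784 313.9334 ]] 3034
knobtop [585.80343177 175.16040738  88.2954982 ] 89 95.1288722056349
handle [481.0680089  205.22824009  69.08725913] 117
```

View pics/c1.png

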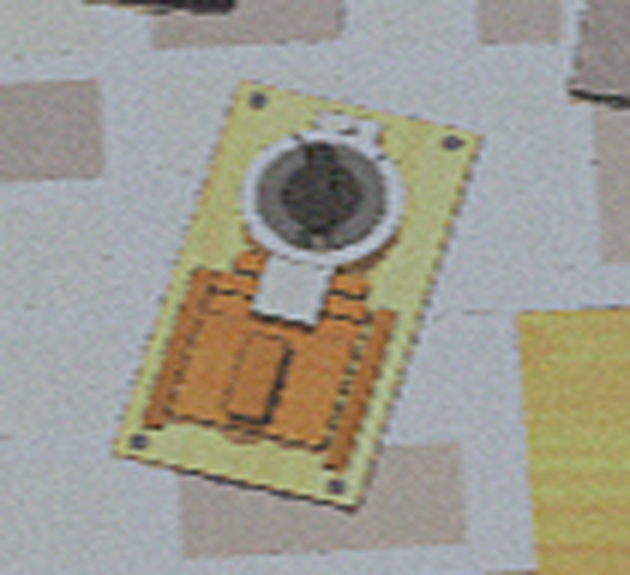

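The crop confirms it. The brown block at crop (255,360) sits between the fences, and the clamp nose at (290,290) is over its groove. The knob is at (320,195), and the white mark appears at (318,238), facing the block. Next I'll move above the jig for a wrist view.

Emit:
{"api": "servo_tool", "payload": {
  "targets": [
    {"x":-38,"y":-32,"z":-2,"turn":-9},
    {"x":-76,"y":-63,"z":-5,"turn":-18},
    {"x":-114,"y":-95,"z":-10,"turn":-28},
    {"x":-152,"y":-126,"z":-15,"turn":-37},
    {"x":-190,"y":-158,"z":-20,"turn":-46},
    {"x":-228,"y":-189,"z":-25,"turn":-56},
    {"x":-266,"y":-221,"z":-30,"turn":-65},
    {"x":-304,"y":-252,"z":-30,"turn":-74},
    {"x":-342,"y":-284,"z":-30,"turn":-84},
    {"x":-380,"y":-315,"z":-30,"turn":-93},
    {"x":-418,"y":-347,"z":-30,"turn":-102},
    {"x":-456,"y":-378,"z":-30,"turn":-111},
    {"x":-494,"y":-410,"z":-30,"turn":-121},
    {"x":-532,"y":-441,"z":-30,"turn":-130},
    {"x":-570,"y":-473,"z":-30,"turn":-139},
    {"x":-608,"y":-505,"z":-30,"turn":-148},
    {"x":-646,"y":-536,"z":-30,"turn":-158},
    {"x":-684,"y":-568,"z":-30,"turn":-167},
    {"x":-684,"y":-568,"z":-30,"turn":-167},
    {"x":-684,"y":-568,"z":-30,"turn":-167}
  ]
}}

```text
time: 2.6
eef_pos: [539.9, 184.2, 285.9]
ee_rot: [[0.003, 1.0, -0.002], [1.0, -0.003, 0.0], [0.0, -0.002, -1.0]]
contact_force: [0.0, -0.8, -0.8]
gripper_width: 85.6
```

```bash
python3 - <<'E'
from h import *
d=grab('wrist','w1.png');P=cloud(d);np.savez('w1.npz',P=P,I=d['pixels']);s=d['s']
print(s['time'],s['qpos'].round(1),s['eef_pos'],s['ee_rot'].round(3));print(np.array(d['T_tool_cam']).round(2),d['fov_y'])
E
```

```text
2.6 [ 18.7  13.8  98.5   0.1  67.7 -71.2] [539.8899471  184.22487249 285.88011943] [[ 0.003  1.    -0.002]
 [ 1.    -0.003  0.   ]
 [ 0.    -0.002 -1.   ]]
[[   1.      0.     -0.      0.3 ]
 [  -0.      0.95    0.3   -76.54]
 [   0.     -0.3     0.95 -116.26]
 [   0.      0.      0.      1.  ]] 60.597146721266085
```

View pics/w1.png

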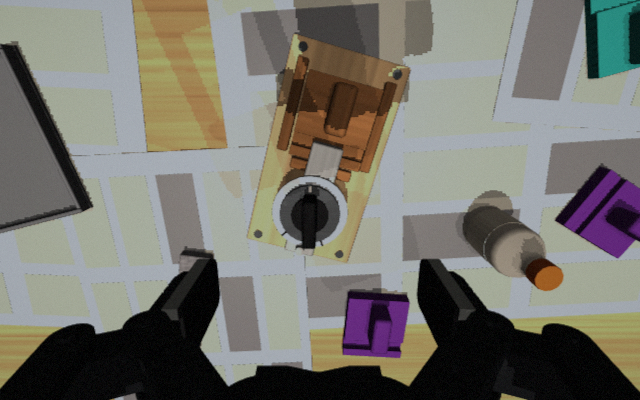

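The wrist view shows the knob bar at about (309,218), pointing up the image (world -x), with the white mark at its upper end near (311,188). The block handle is at (341,110). Now I'll measure these precisely from depth.

```bash
python3 - <<'E'
from h import *
d=np.load('w1.npz');P=d['P'];I=d['I'];z=P[...,2]
def box(m):
    r=cv2.minAreaRect(P[m][:,:2].astype(np.float32)); return P[m].mean(0).round(1),m.sum(),np.round(r[0],1),np.round(r[1],1),cv2.boxPoints(r).round(0).tolist()
def sub(u0,u1,v0,v1):
    m=np.zeros(z.shape,bool);m[v0:v1,u0:u1]=1;return m
S=sub(270,350,165,260)
print('zknob pct',np.nanpercentile(z[S],[80,90,95,99]))
top=np.nanpercentile(z[S],98)
print('knob',box(S&(z>top-4)))
R=S&(z>50)&(z<70);print('rim z',np.median(z[R]),box(R))
H=sub(310,375,70,140);t=np.nanpercentile(z[H],95);print('htop',t,box(H&(z>t-4)))
J=sub(240,420,25,270)&(z>9)&(z<25);print('jig',box(J))
c=I[170:265,260:360];cv2.imwrite('pics/c2.png',cv2.resize(cv2.convertScaleAbs(c,alpha=1.5),None,fx=6,fy=6,interpolation=2)[:,:,::-1])
E
```

```text
zknob pct [54.24381229 57.99448693 86.72918002 87.80423585]
knob (array([589.2, 174.9,  86.9]), np.int64(635), array([590.5, 175.1]), array([13. , 49.9]), [[565.0, 169.0], [615.0, 168.0], [616.0, 181.0], [566.0, 182.0]])
rim z 53.81836332832711 (array([588.6, 174.6,  54.5]), np.int64(2168), array([594.1, 176.1]), array([72.8, 65.5]), [[548.0, 192.0], [573.0, 132.0], [640.0, 160.0], [615.0, 220.0]])
htop 68.00012857252732 (array([479.6, 205.6,  67.2]), np.int64(1177), array([480.2, 205.6]), array([21.8, 49.5]), [[454.0, 201.0], [501.0, 189.0], [507.0, 210.0], [459.0, 223.0]])
jig (array([515.6, 191.8,  15.7]), np.int64(12345), array([537.8, 189.2]), array([130.2, 240.1]), [[405.0, 158.0], [636.0, 95.0], [671.0, 220.0], [439.0, 284.0]])
```

View pics/c2.png

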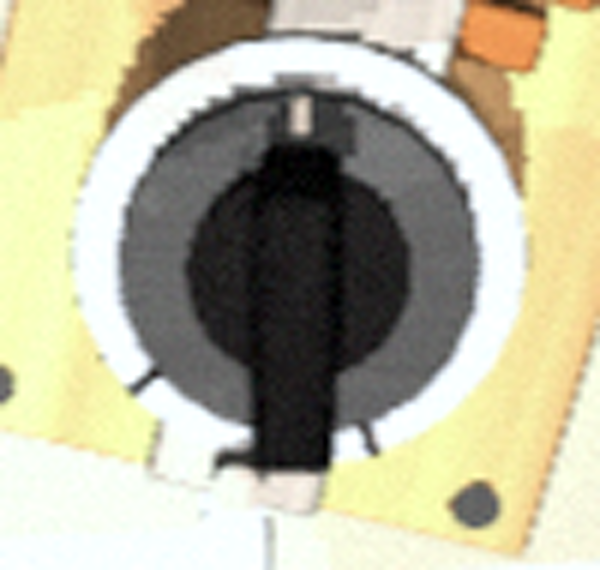

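The crop shows the white mark at crop (300,115) pointing to world -x, and the two dark ticks at crop (145,382) and (368,437). The knob is at (590.5,175.1), its top at about z 88. The jig is at (538,189), turned -15.2°. Next I'll descend over the knob.

Emit:
{"api": "servo_tool", "payload": {
  "targets": [
    {"x":-4,"y":25,"z":20,"turn":1},
    {"x":-9,"y":51,"z":50,"turn":1},
    {"x":-9,"y":51,"z":80,"turn":1},
    {"x":-9,"y":51,"z":110,"turn":1},
    {"x":-9,"y":51,"z":140,"turn":1},
    {"x":-9,"y":51,"z":165,"turn":1},
    {"x":-9,"y":51,"z":180,"turn":1},
    {"x":-9,"y":51,"z":192,"turn":1},
    {"x":-9,"y":51,"z":197,"turn":1},
    {"x":-9,"y":51,"z":197,"turn":1},
    {"x":-9,"y":51,"z":197,"turn":1}
  ]
}}

```text
time: 4.03
eef_pos: [591.0, 174.9, 89.7]
ee_rot: [[0.021, 1.0, -0.0], [1.0, -0.021, 0.001], [0.001, -0.0, -1.0]]
contact_force: [-0.2, 0.3, -0.2]
gripper_width: 85.3
```

```bash
python3 - <<'E'
from h import *
d=grab('wrist','w2.png');s=d['s'];P=cloud(d);z=P[...,2]
print(s['eef_pos'],s['ee_rot'].round(4),s['contact_force'],s['wrist_torque'])
m=(z>83)&(z<93)&(abs(P[...,0]-590)<32)&(abs(P[...,1]-175)<15)
r=cv2.minAreaRect(P[m][:,:2].astype(np.float32));print(r,P[m].mean(0),np.median(z[m]),m.sum())
E
```

```text
[590.96106593 174.89839841  89.68475591] [[ 2.060e-02  9.998e-01 -4.000e-04]
 [ 9.998e-01 -2.060e-02  9.000e-04]
 [ 9.000e-04 -4.000e-04 -1.000e+00]] [-0.15477404  0.28642653 -0.18683484] [ 0.03521175 -0.05770887  0.01561707]
((590.4964599609375, 174.95623779296875), (14.05180835723877, 50.041378021240234), 88.78987884521484) [588.26332664 174.99043114  86.80552062] 86.96602902688683 3759
```

Aligned to within 0.5 mm. Closing gently with 45 N, so the grip itself limits the torque.

Emit:
{"api": "servo_tool", "payload": {
  "targets": [
    {"x":0,"y":-0.5,"z":1.5,"turn":0},
    {"x":0,"y":-0.5,"z":1.5,"turn":0},
    {"x":0,"y":-0.5,"z":1.5,"turn":0},
    {"x":0,"y":-0.5,"z":1.5,"turn":0},
    {"x":0,"y":-0.5,"z":1.5,"turn":0},
    {"x":0,"y":-0.5,"z":1.5,"turn":0},
    {"x":0,"y":-0.5,"z":1.5,"turn":0},
    {"x":0,"y":-0.5,"z":1.5,"turn":0}
  ],
  "grip": 5,
  "force": 45
}}

```text
time: 5.08
eef_pos: [590.5, 174.9, 88.3]
ee_rot: [[0.021, 1.0, -0.0], [1.0, -0.021, 0.001], [0.001, -0.0, -1.0]]
contact_force: [-1.1, -0.3, 3.0]
gripper_width: 13.0
```

```bash
cat > st.py <<'E'
from h import *
s=arm.read_state();R=s['ee_rot'];a=-np.degrees(np.arctan2(R[1,0],R[0,0]))
print('t%.2f w%.1f cwang%.2f'%(s['time'],s['gripper_width'],a),s['eef_pos'].round(2),'F',s['contact_force'].round(2),'M',s['wrist_torque'].round(3),'q6 %.1f tau6 %.3f'%(s['qpos'][5],s['joint_torque'][5]))
E
python3 st.py
```

```text
t5.08 w13.0 cwang-88.82 [590.49 174.88  88.28] F [-1.07 -0.25  3.01] M [-0.192  0.174  0.016] q6 -72.5 tau6 0.001
```

Emit:
{"api": "servo_tool", "payload": {
  "targets": [
    {"x":0,"y":0,"z":-0.2,"turn":5},
    {"x":0,"y":0,"z":-0.45,"turn":10},
    {"x":0,"y":0,"z":-0.65,"turn":15},
    {"x":0,"y":0,"z":-0.9,"turn":20},
    {"x":0,"y":0,"z":-1.1,"turn":25},
    {"x":0,"y":0,"z":-1.35,"turn":30},
    {"x":0,"y":0,"z":-1.55,"turn":35},
    {"x":0,"y":0,"z":-1.8,"turn":40}
  ]
}}

```text
time: 6.08
eef_pos: [590.7, 175.4, 90.1]
ee_rot: [[0.66, 0.751, 0.0], [0.751, -0.66, 0.002], [0.001, -0.001, -1.0]]
contact_force: [1.1, 2.7, -0.3]
gripper_width: 13.0
```

```bash
python3 st.py
```

```text
t6.08 w13.0 cwang-48.68 [590.73 175.42  90.05] F [ 1.1   2.68 -0.27] M [ 0.439 -0.08   0.315] q6 -32.4 tau6 -0.819
```

Moment 0.315 N m, as expected while turning. Continuing.

Emit:
{"api": "servo_tool", "payload": {
  "targets": [
    {"x":-0.3,"y":0.1,"z":-0.2,"turn":5},
    {"x":-0.3,"y":0.1,"z":-0.45,"turn":10},
    {"x":-0.3,"y":0.1,"z":-0.65,"turn":15},
    {"x":-0.3,"y":0.1,"z":-0.9,"turn":20},
    {"x":-0.3,"y":0.1,"z":-1.1,"turn":25},
    {"x":-0.3,"y":0.1,"z":-1.35,"turn":30},
    {"x":-0.3,"y":0.1,"z":-1.55,"turn":35},
    {"x":-0.3,"y":0.1,"z":-1.8,"turn":40},
    {"x":-0.3,"y":0.1,"z":-2.0,"turn":45},
    {"x":-0.3,"y":0.1,"z":-2.2,"turn":50},
    {"x":-0.3,"y":0.1,"z":-2.45,"turn":55},
    {"x":-0.3,"y":0.1,"z":-2.7,"turn":60},
    {"x":-0.3,"y":0.1,"z":-2.9,"turn":65},
    {"x":-0.3,"y":0.1,"z":-3.1,"turn":70},
    {"x":-0.3,"y":0.1,"z":-3.35,"turn":75},
    {"x":-0.3,"y":0.1,"z":-3.6,"turn":80}
  ]
}}

```text
time: 8.07
eef_pos: [591.9, 175.6, 93.7]
ee_rot: [[0.853, -0.522, 0.003], [-0.522, -0.853, 0.002], [0.002, -0.004, -1.0]]
contact_force: [4.6, 1.4, -3.1]
gripper_width: 13.3
```

```bash
python3 st.py
```

```text
t8.07 w13.3 cwang31.44 [591.9  175.6   93.68] F [ 4.64  1.42 -3.14] M [ 0.233 -0.798  0.336] q6 47.7 tau6 -0.826
```

Emit:
{"api": "servo_tool", "payload": {
  "targets": [
    {"x":-0.2,"y":0.3,"z":-0.1,"turn":3},
    {"x":-0.4,"y":0.6,"z":-0.2,"turn":6},
    {"x":-0.5,"y":0.8,"z":-0.3,"turn":9},
    {"x":-0.5,"y":0.8,"z":-0.45,"turn":12},
    {"x":-0.5,"y":0.8,"z":-0.6,"turn":15}
  ]
}}

```text
time: 8.7
eef_pos: [592.1, 175.5, 94.3]
ee_rot: [[0.688, -0.725, 0.005], [-0.725, -0.688, 0.003], [0.002, -0.006, -1.0]]
contact_force: [3.9, 0.3, -0.4]
gripper_width: 13.4
```

```bash
python3 st.py
```

```text
t8.70 w13.4 cwang46.50 [592.08 175.46  94.33] F [ 3.85  0.32 -0.39] M [-0.024 -0.5    0.328] q6 62.8 tau6 -0.370
```

Emit:
{"api": "servo_tool", "payload": {
  "targets": [
    {"x":0,"y":0.2,"z":-0.1,"turn":2},
    {"x":0,"y":0.2,"z":-0.2,"turn":4}
  ]
}}

```text
time: 8.95
eef_pos: [592.2, 175.4, 94.5]
ee_rot: [[0.635, -0.772, 0.006], [-0.772, -0.635, 0.003], [0.002, -0.006, -1.0]]
contact_force: [3.7, 0.3, -0.7]
gripper_width: 13.3
```

```bash
python3 st.py
```

```text
t8.95 w13.3 cwang50.57 [592.15 175.41  94.49] F [ 3.72  0.25 -0.74] M [ 0.015 -0.343  0.329] q6 66.9 tau6 -0.142
```

Emit:
{"api": "servo_tool", "payload": {
  "targets": [
    {"x":0,"y":0.2,"z":-0.1,"turn":2},
    {"x":0,"y":0.2,"z":-0.2,"turn":4}
  ]
}}

```text
time: 9.2
eef_pos: [592.2, 175.3, 94.7]
ee_rot: [[0.578, -0.816, 0.006], [-0.816, -0.578, 0.003], [0.001, -0.007, -1.0]]
contact_force: [2.5, 0.1, -1.5]
gripper_width: 13.3
```

```bash
python3 st.py
```

```text
t9.20 w13.3 cwang54.69 [592.16 175.33  94.68] F [ 2.51  0.13 -1.47] M [ 0.058 -0.417  0.346] q6 71.0 tau6 -0.141
```

Emit:
{"api": "servo_tool", "payload": {
  "targets": [
    {"x":0,"y":0,"z":-0.1,"turn":2},
    {"x":0,"y":0,"z":-0.2,"turn":4}
  ]
}}

```text
time: 9.45
eef_pos: [592.2, 175.3, 94.9]
ee_rot: [[0.518, -0.856, 0.006], [-0.856, -0.518, 0.003], [0.001, -0.007, -1.0]]
contact_force: [2.2, 0.5, -1.6]
gripper_width: 13.1
```

```bash
python3 st.py
```

```text
t9.45 w13.1 cwang58.82 [592.21 175.26  94.87] F [ 2.21  0.48 -1.61] M [-0.009 -0.393  0.343] q6 75.1 tau6 -0.129
```

Emit:
{"api": "servo_tool", "payload": {
  "targets": [
    {"x":0,"y":0,"z":-0.1,"turn":2},
    {"x":0,"y":0,"z":-0.2,"turn":4}
  ]
}}

```text
time: 9.7
eef_pos: [592.2, 175.2, 95.1]
ee_rot: [[0.455, -0.891, 0.007], [-0.891, -0.455, 0.003], [0.001, -0.007, -1.0]]
contact_force: [2.4, -0.3, -1.7]
gripper_width: 13.5
```

```bash
python3 st.py
```

```text
t9.70 w13.5 cwang62.95 [592.25 175.2   95.07] F [ 2.37 -0.32 -1.73] M [-0.055 -0.388  0.323] q6 79.2 tau6 -0.126
```

Emit:
{"api": "servo_tool", "payload": {
  "targets": [
    {"x":0,"y":0,"z":-0.1,"turn":2},
    {"x":0,"y":0,"z":-0.2,"turn":4}
  ]
}}

```text
time: 9.95
eef_pos: [592.3, 175.1, 95.2]
ee_rot: [[0.389, -0.921, 0.006], [-0.921, -0.389, 0.003], [0.0, -0.007, -1.0]]
contact_force: [2.2, -1.2, -1.2]
gripper_width: 12.9
```

```bash
python3 st.py
```

```text
t9.95 w12.9 cwang67.09 [592.26 175.15  95.23] F [ 2.25 -1.17 -1.15] M [-0.142 -0.446  0.331] q6 83.4 tau6 -0.126
```

Emit:
{"api": "servo_tool", "payload": {
  "targets": [
    {"x":0,"y":0,"z":-0.1,"turn":2},
    {"x":0,"y":0,"z":-0.2,"turn":4}
  ]
}}

```text
time: 10.2
eef_pos: [592.3, 175.1, 95.4]
ee_rot: [[0.322, -0.947, 0.007], [-0.947, -0.322, 0.002], [-0.0, -0.007, -1.0]]
contact_force: [2.5, -1.2, -2.5]
gripper_width: 12.9
```

```bash
python3 st.py
```

```text
t10.20 w12.9 cwang71.22 [592.27 175.08  95.43] F [ 2.46 -1.18 -2.48] M [-0.219 -0.498  0.262] q6 87.5 tau6 -0.126
```

Emit:
{"api": "servo_tool", "payload": {
  "targets": [
    {"x":0,"y":0,"z":-0.1,"turn":2},
    {"x":0,"y":0,"z":-0.2,"turn":4}
  ]
}}

```text
time: 10.45
eef_pos: [592.3, 175.0, 95.6]
ee_rot: [[0.253, -0.968, 0.007], [-0.968, -0.253, 0.002], [-0.001, -0.007, -1.0]]
contact_force: [2.5, -0.7, -2.2]
gripper_width: 13.4
```

```bash
python3 st.py
```

```text
t10.45 w13.4 cwang75.36 [592.28 175.01  95.6 ] F [ 2.54 -0.65 -2.16] M [-0.254 -0.53   0.294] q6 91.6 tau6 -0.126
```

Emit:
{"api": "servo_tool", "payload": {
  "targets": [
    {"x":0,"y":0,"z":-0.1,"turn":2},
    {"x":0,"y":0,"z":-0.2,"turn":4}
  ]
}}

```text
time: 10.7
eef_pos: [592.3, 174.9, 95.8]
ee_rot: [[0.182, -0.983, 0.007], [-0.983, -0.182, 0.002], [-0.001, -0.007, -1.0]]
contact_force: [3.8, -1.3, -1.6]
gripper_width: 13.4
```

```bash
python3 st.py
```

```text
t10.70 w13.4 cwang79.49 [592.29 174.94  95.79] F [ 3.82 -1.32 -1.57] M [-0.3   -0.49   0.355] q6 95.8 tau6 -0.126
```

Emit:
{"api": "servo_tool", "payload": {
  "targets": [
    {"x":0,"y":0,"z":-0.1,"turn":2},
    {"x":0,"y":0,"z":-0.2,"turn":4}
  ]
}}

```text
time: 10.95
eef_pos: [592.3, 174.9, 96.0]
ee_rot: [[0.111, -0.994, 0.007], [-0.994, -0.111, 0.002], [-0.001, -0.007, -1.0]]
contact_force: [3.9, -1.9, -2.4]
gripper_width: 13.6
```

```bash
python3 st.py
```

```text
t10.95 w13.6 cwang83.63 [592.29 174.89  95.97] F [ 3.92 -1.86 -2.45] M [-0.347 -0.471  0.24 ] q6 99.9 tau6 -0.127
```

Emit:
{"api": "servo_tool", "payload": {
  "targets": [
    {"x":0,"y":0,"z":-0.1,"turn":2},
    {"x":0,"y":0,"z":-0.2,"turn":4}
  ]
}}

```text
time: 11.2
eef_pos: [592.3, 174.8, 96.1]
ee_rot: [[0.039, -0.999, 0.007], [-0.999, -0.039, 0.002], [-0.002, -0.007, -1.0]]
contact_force: [4.2, -1.7, -3.5]
gripper_width: 12.8
```

```bash
python3 st.py
```

```text
t11.20 w12.8 cwang87.74 [592.32 174.82  96.15] F [ 4.2  -1.65 -3.45] M [-0.277 -0.499  0.533] q6 104.0 tau6 0.128
```

The moment has risen to 0.53 N m and the angle lags slightly, so the stop is probably just reached. A small 2° step to confirm.

Emit:
{"api": "servo_tool", "payload": {
  "targets": [
    {"x":0,"y":0,"z":0,"turn":1},
    {"x":0,"y":0,"z":0,"turn":2}
  ]
}}

```text
time: 11.45
eef_pos: [592.3, 174.8, 96.1]
ee_rot: [[0.004, -1.0, 0.007], [-1.0, -0.004, 0.002], [-0.002, -0.007, -1.0]]
contact_force: [2.9, -1.3, -1.8]
gripper_width: 12.8
```

```bash
python3 st.py
```

```text
t11.45 w12.8 cwang89.77 [592.31 174.79  96.15] F [ 2.88 -1.34 -1.82] M [-0.297 -0.489  0.766] q6 106.1 tau6 0.605
```

The moment is 0.77 N m, rising about 0.12 N m per degree, so the screw is firmly on the stop. I'll hold briefly, relax the spring by 3°, then open.

Emit:
{"api": "servo_tool", "payload": {
  "targets": [
    {"x":0,"y":0,"z":0,"turn":0},
    {"x":0,"y":0,"z":0,"turn":0},
    {"x":0,"y":0,"z":0,"turn":-1.5},
    {"x":0,"y":0,"z":0,"turn":-3},
    {"x":0,"y":0,"z":0,"turn":-3}
  ]
}}

```text
time: 12.08
eef_pos: [592.3, 174.8, 96.1]
ee_rot: [[0.057, -0.998, 0.007], [-0.998, -0.057, 0.002], [-0.002, -0.007, -1.0]]
contact_force: [3.4, -2.1, -2.9]
gripper_width: 13.4
```

```bash
python3 st.py
```

```text
t12.07 w13.4 cwang86.76 [592.33 174.82  96.12] F [ 3.38 -2.06 -2.91] M [-0.261 -0.58   0.392] q6 103.1 tau6 0.211
```

Emit:
{"api": "servo_tool", "payload": {
  "targets": [
    {"x":0,"y":0,"z":0,"turn":0},
    {"x":0,"y":0,"z":0,"turn":0},
    {"x":0,"y":0,"z":0,"turn":0},
    {"x":0,"y":0,"z":0,"turn":0},
    {"x":0,"y":0,"z":-10,"turn":0},
    {"x":0,"y":0,"z":-30,"turn":0},
    {"x":0,"y":0,"z":-60,"turn":0},
    {"x":0,"y":0,"z":-100,"turn":0},
    {"x":0,"y":20,"z":-140,"turn":-10},
    {"x":0,"y":50,"z":-165,"turn":-20},
    {"x":0,"y":50,"z":-165,"turn":-20},
    {"x":0,"y":50,"z":-165,"turn":-20}
  ],
  "grip": 85
}}

```text
time: 13.58
eef_pos: [541.7, 171.8, 261.6]
ee_rot: [[0.393, -0.92, 0.008], [-0.92, -0.393, 0.002], [0.001, -0.008, -1.0]]
contact_force: [-0.3, 0.3, 0.3]
gripper_width: 84.7
```

```bash
python3 - <<'E'
from h import *
a=grab('wrist','w3.png');d=grab('top','t3.png')
print(a['s']['time'],a['s']['eef_pos'],a['s']['ee_rot'].round(3),a['s']['qpos'].round(1))
P=cloud(a);np.savez('w3.npz',P=P,I=a['pixels'])
z=P[...,2]
m=(np.hypot(P[...,0]-590.5,P[...,1]-175)<32)&(z>90);r=cv2.minAreaRect(P[m][:,:2].astype(np.float32));print('knob',r,np.median(z[m]),m.sum())
m=(np.hypot(P[...,0]-480,P[...,1]-205)<32)&(z>60);r=cv2.minAreaRect(P[m][:,:2].astype(np.float32));print('handle',r,cv2.boxPoints(r),np.median(z[m]),m.sum())
b=cv2.convertScaleAbs(a['pixels'],alpha=1.4)[:,:,::-1];cv2.imwrite('pics/w3.png',b)
E
```

```text
13.575 [541.66675927 171.77509661 261.57748948] [[ 0.393 -0.92   0.008]
 [-0.92  -0.393  0.002]
 [ 0.001 -0.008 -1.   ]] [ 17.4  14.7 100.7  -0.   64.2  84.3]
knob ((587.4459228515625, 173.99314880371094), (57.35559844970703, 27.57831573486328), 27.1450252532959) 316.446133468789 2627
handle ((481.8981018066406, 209.6107940673828), (29.020051956176758, 49.26860427856445), 76.6436996459961) [[454.57822 201.1839 ]
 [502.5142  189.80255]
 [509.218   218.03769]
 [461.282   229.41904]] 67.2550177202991 1089
```

View pics/w3.png

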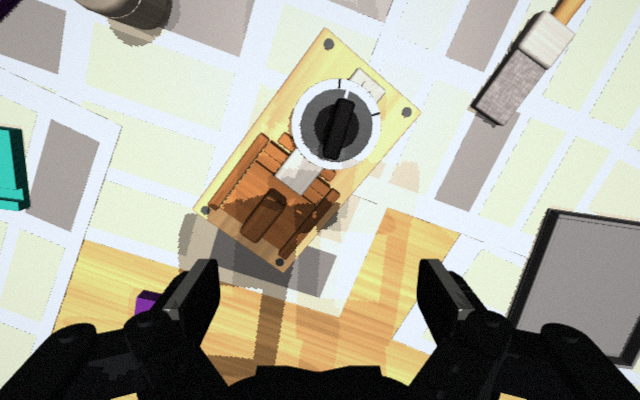

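The mark is now round at the far side between the ticks, at about (345,90). The block handle is at (265,215). I'll check the numbers with an enlarged crop of the mark.

```bash
python3 - <<'E'
from h import *
d=np.load('w3.npz');P=d['P'];I=d['I'];z=P[...,2]
v,u=np.mgrid[:400,:640]
def show(n,m):
    r=cv2.minAreaRect(P[m][:,:2].astype(np.float32));print(n,np.round(r[0],1),np.round(r[1],1),round(r[2],1),np.median(z[m]).round(1),m.sum())
show('knob',(z>89)&(z<105)&(v<190)); 
show('handle',(z>64)&(z<72)&(v>170)&(v<260)&(u>220)&(u<310))
show('jig',(z>9)&(z<20)&(v<280)&(u>170)&(u<440))
c=I[65:185,280:400];cv2.imwrite('pics/c3.png',cv2.resize(cv2.convertScaleAbs(c,alpha=1.5),None,fx=5,fy=5,interpolation=2)[:,:,::-1])
E
```

```text
knob [586.6 272.9] [ 50.2 211.8] 2.6 94.6 1040
handle [481.2 206.5] [21.8 49.1] 74.5 67.3 1035
jig [538.2 190. ] [130.6 240.1] 74.6 13.6 10429
```

View pics/c3.png

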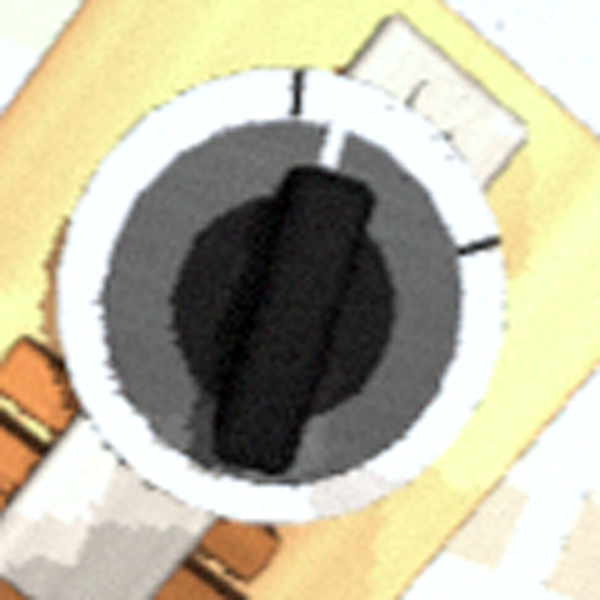

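The crop shows the mark at (335,143), between the ticks at (297,90) and (478,245). The knob has risen 7.7 mm, which fits 176° of turn to the stop. Now the block handle.

Emit:
{"api": "servo_tool", "payload": {
  "targets": [
    {"x":-15,"y":12,"z":10,"turn":8},
    {"x":-35,"y":30,"z":30,"turn":18},
    {"x":-55,"y":44.5,"z":60,"turn":28},
    {"x":-55.4,"y":44.6,"z":90,"turn":38.4},
    {"x":-55.4,"y":44.6,"z":120,"turn":38.4},
    {"x":-55.4,"y":44.6,"z":145,"turn":38.4},
    {"x":-55.4,"y":44.6,"z":165,"turn":38.4},
    {"x":-55.4,"y":44.6,"z":170,"turn":38.4},
    {"x":-55.4,"y":44.6,"z":170,"turn":38.4}
  ]
}}

```text
time: 14.8
eef_pos: [479.9, 205.3, 89.7]
ee_rot: [[-0.263, -0.965, 0.005], [-0.965, 0.263, 0.001], [-0.003, -0.005, -1.0]]
contact_force: [0.5, -0.6, -0.7]
gripper_width: 84.9
```

```bash
python3 st.py; python3 - <<'E'
from h import *
d=grab('wrist');P=cloud(d);z=P[...,2];v,u=np.mgrid[:400,:640]
m=(z>63)&(z<72)&(np.hypot(P[...,0]-481,P[...,1]-206)<33)
r=cv2.minAreaRect(P[m][:,:2].astype(np.float32));print('handle',r,np.median(z[m]),m.sum())
E
```

```text
t14.80 w84.9 cwang105.28 [479.9  205.27  89.7 ] F [ 0.48 -0.6  -0.68] M [ 0.013 -0.046  0.035] q6 128.3 tau6 0.009
handle ((481.40289306640625, 206.11448669433594), (21.95997428894043, 49.45215606689453), 74.80776977539062) 67.31121978011552 4633
```

Emit:
{"api": "servo_tool", "payload": {
  "targets": [
    {"x":-0.6,"y":-0.5,"z":12,"turn":0},
    {"x":-0.6,"y":-0.5,"z":22,"turn":0},
    {"x":-0.6,"y":-0.5,"z":25.5,"turn":0},
    {"x":-0.6,"y":-0.5,"z":25.5,"turn":0},
    {"x":-0.6,"y":-0.5,"z":25.5,"turn":0}
  ]
}}

```text
time: 15.48
eef_pos: [481.1, 206.0, 64.9]
ee_rot: [[-0.263, -0.965, 0.006], [-0.965, 0.263, 0.002], [-0.004, -0.006, -1.0]]
contact_force: [0.8, -0.9, 0.6]
gripper_width: 84.8
```

Emit:
{"api": "servo_tool", "payload": {
  "targets": [
    {"x":0,"y":0,"z":0,"turn":0},
    {"x":0,"y":0,"z":0,"turn":0},
    {"x":0,"y":0,"z":0,"turn":0},
    {"x":0,"y":0,"z":0,"turn":0},
    {"x":0,"y":0,"z":0,"turn":0},
    {"x":0,"y":0,"z":0,"turn":0},
    {"x":0,"y":0,"z":0,"turn":0}
  ],
  "grip": 12,
  "force": 60
}}

```text
time: 16.35
eef_pos: [481.2, 206.0, 65.1]
ee_rot: [[-0.263, -0.965, 0.007], [-0.965, 0.263, 0.002], [-0.004, -0.006, -1.0]]
contact_force: [-1.1, -0.8, 5.3]
gripper_width: 21.0
```

```bash
python3 st.py
```

```text
t16.35 w21.0 cwang105.27 [481.21 205.96  65.13] F [-1.09 -0.82  5.26] M [-0.346  0.254 -0.03 ] q6 128.4 tau6 -0.014
```

Emit:
{"api": "servo_tool", "payload": {
  "targets": [
    {"x":0,"y":0,"z":-0.5,"turn":0},
    {"x":0,"y":3,"z":-0.8,"turn":0},
    {"x":0,"y":6,"z":-0.8,"turn":0},
    {"x":0,"y":10,"z":-0.8,"turn":0}
  ]
}}

```text
time: 16.85
eef_pos: [471.2, 208.6, 65.7]
ee_rot: [[-0.263, -0.965, 0.006], [-0.965, 0.263, 0.002], [-0.003, -0.006, -1.0]]
contact_force: [-0.7, 0.2, -3.8]
gripper_width: 21.1
```

```bash
python3 st.py
```

```text
t16.85 w21.1 cwang105.27 [471.16 208.59  65.71] F [-0.72  0.23 -3.83] M [-0.009  0.024 -0.01 ] q6 129.1 tau6 -0.076
```

Sliding freely with the weight carried. Continuing out, then lifting.

Emit:
{"api": "servo_tool", "payload": {
  "targets": [
    {"x":0,"y":5,"z":0,"turn":0},
    {"x":0,"y":11,"z":-0.1,"turn":0},
    {"x":0,"y":18,"z":-0.2,"turn":0},
    {"x":0,"y":26,"z":-0.2,"turn":0},
    {"x":0,"y":35,"z":-0.3,"turn":0},
    {"x":0,"y":45,"z":-0.4,"turn":0},
    {"x":0,"y":55,"z":-0.5,"turn":0},
    {"x":0,"y":65,"z":-2,"turn":0},
    {"x":0,"y":75,"z":-6,"turn":0},
    {"x":0,"y":80,"z":-16,"turn":0},
    {"x":0,"y":82,"z":-32,"turn":0},
    {"x":0,"y":82,"z":-50,"turn":0},
    {"x":0,"y":82,"z":-65,"turn":0},
    {"x":0,"y":82,"z":-70,"turn":0},
    {"x":0,"y":82,"z":-70,"turn":0}
  ]
}}

```text
time: 18.73
eef_pos: [391.8, 230.1, 135.7]
ee_rot: [[-0.263, -0.965, 0.007], [-0.965, 0.263, 0.002], [-0.004, -0.006, -1.0]]
contact_force: [0.1, -0.5, -2.6]
gripper_width: 21.4
```

```bash
python3 st.py
```

```text
t18.73 w21.4 cwang105.28 [391.84 230.14 135.65] F [ 0.11 -0.52 -2.61] M [0.007 0.03  0.036] q6 135.7 tau6 -0.000
```

Emit:
{"api": "servo_tool", "payload": {
  "targets": [
    {"x":15,"y":-9,"z":0,"turn":0},
    {"x":45,"y":-27,"z":0,"turn":0},
    {"x":80,"y":-48,"z":0,"turn":0},
    {"x":115,"y":-70,"z":0,"turn":0},
    {"x":150,"y":-91,"z":0,"turn":0},
    {"x":185,"y":-112,"z":0,"turn":0},
    {"x":220,"y":-133,"z":0,"turn":0},
    {"x":255,"y":-154,"z":0,"turn":0},
    {"x":290,"y":-176,"z":0,"turn":0},
    {"x":322,"y":-195,"z":0,"turn":0},
    {"x":350,"y":-212,"z":0,"turn":0},
    {"x":370,"y":-224,"z":0,"turn":0},
    {"x":380,"y":-230,"z":0,"turn":0},
    {"x":380,"y":-230,"z":0,"turn":0},
    {"x":380,"y":-230,"z":0,"turn":0}
  ]
}}

```text
time: 20.6
eef_pos: [513.1, -196.1, 135.3]
ee_rot: [[-0.263, -0.965, 0.006], [-0.965, 0.263, 0.003], [-0.004, -0.005, -1.0]]
contact_force: [0.0, 0.2, -3.4]
gripper_width: 20.8
```

```bash
python3 st.py; python3 - <<'E'
from h import *
d=grab('wrist','w4.png')
P=cloud(d);z=P[...,2];m=(z>12)&(z<32)&(np.hypot(P[...,0]-528,P[...,1]+201)<160);r=cv2.minAreaRect(P[m][:,:2].astype(np.float32));print(r,m.sum())
cv2.imwrite('pics/w4.png',cv2.convertScaleAbs(d['pixels'],alpha=1.3)[:,:,::-1])
E
```

```text
t20.60 w20.8 cwang105.25 [ 513.14 -196.1   135.33] F [ 0.05  0.21 -3.41] M [-0.013  0.05   0.014] q6 83.8 tau6 -0.004
((528.115478515625, -200.16900634765625), (190.33506774902344, 170.48590087890625), 14.298322677612305) 7640
```

View pics/w4.png

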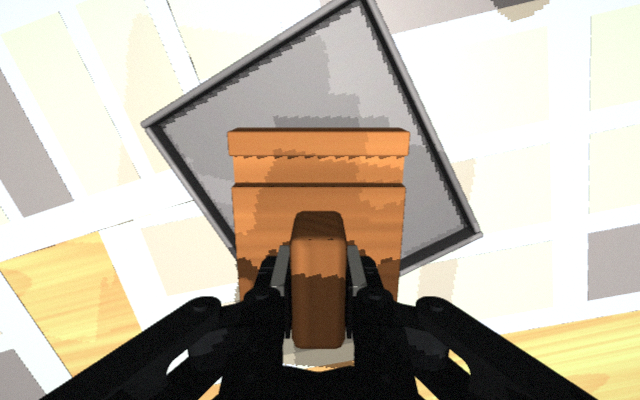

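The block at about (320,210) is held level above the tray, whose centre is confirmed at (528,-200). I'll turn the block to align with the tray and lower it.

Emit:
{"api": "servo_tool", "payload": {
  "targets": [
    {"x":2,"y":-0.5,"z":5,"turn":-8},
    {"x":5,"y":-1.5,"z":15,"turn":-16},
    {"x":7,"y":-2.5,"z":28,"turn":-24},
    {"x":7.4,"y":-2.5,"z":42,"turn":-29.5},
    {"x":7.4,"y":-2.5,"z":55,"turn":-29.5},
    {"x":7.4,"y":-2.5,"z":65,"turn":-29.5},
    {"x":7.4,"y":-2.5,"z":72,"turn":-29.5},
    {"x":7.4,"y":-2.5,"z":76,"turn":-29.5},
    {"x":7.4,"y":-2.5,"z":77,"turn":-29.5},
    {"x":7.4,"y":-2.5,"z":77,"turn":-29.5}
  ]
}}

```text
time: 21.9
eef_pos: [514.3, -203.8, 58.6]
ee_rot: [[0.246, -0.969, 0.007], [-0.969, -0.246, 0.003], [-0.001, -0.007, -1.0]]
contact_force: [0.1, -0.1, -2.9]
gripper_width: 21.3
```

```bash
python3 st.py
```

```text
t21.90 w21.3 cwang75.74 [ 514.33 -203.75   58.61] F [ 0.12 -0.1  -2.9 ] M [ 0.004  0.004 -0.013] q6 53.5 tau6 0.004
```

Emit:
{"api": "servo_tool", "payload": {
  "targets": [
    {"x":0,"y":0,"z":1,"turn":0},
    {"x":0,"y":0,"z":2,"turn":0},
    {"x":0,"y":0,"z":2.5,"turn":0},
    {"x":0,"y":0,"z":3,"turn":0},
    {"x":0,"y":0,"z":3.5,"turn":0},
    {"x":0,"y":0,"z":3.5,"turn":0}
  ]
}}

```text
time: 22.65
eef_pos: [514.4, -203.8, 55.2]
ee_rot: [[0.246, -0.969, 0.007], [-0.969, -0.246, 0.003], [-0.001, -0.007, -1.0]]
contact_force: [-0.2, -0.1, -1.1]
gripper_width: 20.7
```

```bash
python3 st.py
```

```text
t22.65 w20.7 cwang75.74 [ 514.38 -203.79   55.18] F [-0.17 -0.06 -1.1 ] M [-0.009  0.175  0.07 ] q6 53.5 tau6 0.010
```

Contact is starting (Fz went from -2.9 to -1.1). One more small step down, then open and rise.

Emit:
{"api": "servo_tool", "payload": {
  "targets": [
    {"x":0,"y":0,"z":0.4,"turn":0},
    {"x":0,"y":0,"z":0.8,"turn":0},
    {"x":0,"y":0,"z":0.8,"turn":0}
  ]
}}

```text
time: 23.02
eef_pos: [514.4, -203.8, 55.1]
ee_rot: [[0.246, -0.969, 0.007], [-0.969, -0.246, 0.003], [-0.001, -0.007, -1.0]]
contact_force: [-4.7, 1.0, 8.6]
gripper_width: 21.1
```

```bash
python3 st.py
```

```text
t23.02 w21.1 cwang75.75 [ 514.42 -203.8    55.14] F [-4.67  0.98  8.65] M [0.292 0.611 0.052] q6 53.5 tau6 0.022
```

Emit:
{"api": "servo_tool", "payload": {
  "targets": [
    {"x":0,"y":0,"z":0,"turn":0},
    {"x":0,"y":0,"z":0,"turn":0},
    {"x":0,"y":0,"z":0,"turn":0},
    {"x":0,"y":0,"z":0,"turn":0},
    {"x":0,"y":0,"z":0,"turn":0},
    {"x":0,"y":0,"z":-10,"turn":0},
    {"x":0,"y":0,"z":-30,"turn":0},
    {"x":0,"y":0,"z":-60,"turn":0},
    {"x":0,"y":0,"z":-100,"turn":0},
    {"x":0,"y":20,"z":-140,"turn":0},
    {"x":0,"y":50,"z":-170,"turn":0},
    {"x":0,"y":60,"z":-180,"turn":0},
    {"x":0,"y":60,"z":-180,"turn":0}
  ],
  "grip": 70
}}

```text
time: 24.65
eef_pos: [455.1, -219.3, 235.4]
ee_rot: [[0.245, -0.969, 0.009], [-0.969, -0.245, 0.002], [0.0, -0.009, -1.0]]
contact_force: [-0.1, 0.1, -0.4]
gripper_width: 70.0
```

```bash
python3 st.py; python3 - <<'E'
from h import *
d=grab('wrist');P=cloud(d);z=P[...,2];hsv=cv2.cvtColor(d['pixels'],cv2.COLOR_RGB2HSV)
t=(np.hypot(P[...,0]-528,P[...,1]+200)<140)
m=t&(z>19)&(z<28)&(hsv[...,1]>90);print('plate',cv2.minAreaRect(P[m][:,:2].astype(np.float32)),m.sum())
A=np.c_[P[m][:,:2],np.ones(m.sum())];k=np.linalg.lstsq(A,z[m],rcond=None)[0];print('slope',k[:2],'plate z',np.median(z[m]))
b=grab('top');Q=cloud(b);np.savez('t5.npz',P=Q)
Q0=np.load('top1.npz')['P']
m=(np.hypot(Q[...,0]-590,Q[...,1]-175)<32)&(Q[...,2]>80);print('knob top z',np.nanpercentile(Q[m][:,2],[50,90]))
i=cv2.convertScaleAbs(b['pixels'],alpha=1.5);i2=cv2.convertScaleAbs(d['pixels'],alpha=1.2)
c=np.hstack([cv2.resize(i2,(400,250)),cv2.resize(i[140:250,240:416],(400,250))]);c=np.vstack([c,cv2.resize(i[80:280,60:620],(800,286))]);cv2.imwrite('pics/f.png',c[:,:,::-1])
E
```

```text
t24.65 w70.0 cwang75.79 [ 455.14 -219.26  235.39] F [-0.1   0.14 -0.39] M [-0.001 -0.024 -0.047] q6 49.5 tau6 -0.116
plate ((528.7407836914062, -199.68878173828125), (89.5418930053711, 79.51689910888672), 14.305146217346191) 5772
slope [-0.00135641  0.00010045] plate z 21.573413509757373
knob top z [ 97.13189851 100.20906092]
```

View pics/f.png

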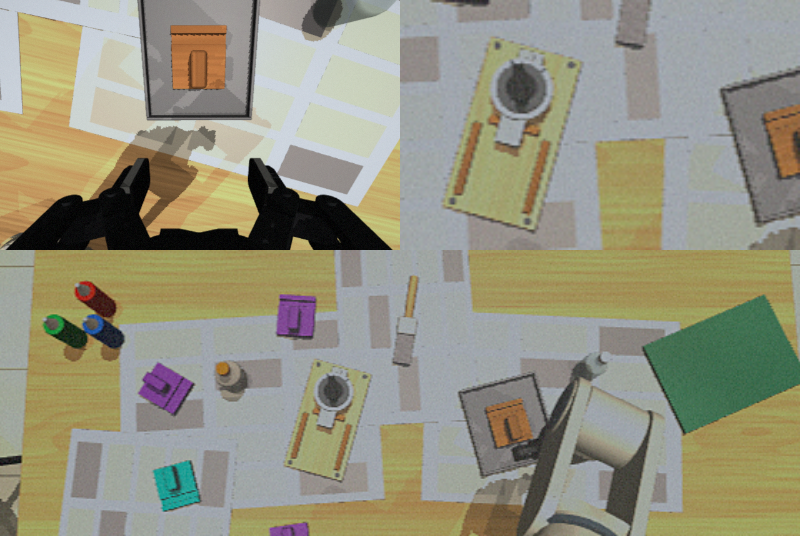

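The block lies flat and centred in the tray (plate at (529,-200), slope about 0.001). The jig is empty, the clamp is raised, and the bottles and brush are in place. Handing in.

```bash
python3 -c "
from workcell import arm
print(arm.close_job())"
```

```text
the job is handed in; nothing more can be done
None
```

The printing block is out of its jig and lies flat in the grey tray, and the job was handed in about 25 s into the 72 s allowed. No verdict is reported on hand-in.

- **Clamp:** I turned the knob about 176–178° clockwise. The moment rose from about 0.33 to 0.77 N m at the stop, under the 1.3 N m limit. I then eased off 3°, with the moment still clockwise at 0.39 N m, and released the knob. An enlarged picture showed the white line between the two ticks and the knob about 7.7 mm higher.
- **Block:** I slid it out about 90 mm with its weight carried. Early in the slide there was almost no sideways force, which suggests it was not dragging on the clamp. I did not read the force again until it was lifted clear.
- **Tray:** In the last pictures the block is within about 1 mm of the tray's centre with a slope of about 0.001 rad. The robot touches nothing.
- **Bystanders:** The bottles and brush look unmoved in the last overhead picture. I did not measure their positions again.

The overhead camera read the knob's top at about 97 mm and the wrist camera at 94.6 mm. That is about the 2 mm calibration tolerance, and both show the clamp raised. I did not look closely at the knob's line again at the end.

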